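# Seat a crimp die and hold it at the gauge notch

## Task

The crimp die on the sliding carriage still stands proud on its dowel pins: first, while the carriage is clear of the dial gauge, press the die straight down until it is fully home. Then take the carriage by its black knob and slide it along the rails towards the dial gauge until its spring ball drops into the notch of the detent bar, with the die under the gauge's stylus, and finish still holding the knob with the fingers, the carriage steady in the notch, so that the reading can be taken. Do not touch the gauge, and leave the loose things on the bench where they are.

Things in the scene. Friction and masses are not known exactly. Their poses are not given: they have to be found in the camera images.
- slide_base: Fixed aluminium base of the die-height checking slide, 400 mm long (own y), 172 mm wide (x -64 to +108 mm), 12 mm thick. Origin on the bench under the middle of the rails, z up. The carriage travels along the base's own +y, towards the dial gauge; -x is the long side facing the robot, with the detent bar. Rails and stops are at most 30 mm high.
- carriage (a joint): Position of the carriage along the base's +y, m, 0 to 0.165 (stop to stop); 0.140 is the notch, so the end stop lies 25 mm beyond it; starts between 0 and 0.045. Aluminium plate 190 x 90 mm, top 42 mm above the bench, about 1.5 N of drag. Its middle is at base y = value - 90 mm; the knob stands 70 mm behind its middle, the die 70 mm ahead.
- notch (a point): The detent bar's only notch, 8 mm wide, in the dark steel bar (top 24 mm above the bench) along the base's -x side; point in the mouth, at base (-56, 50) mm. A spring ball in a threaded sleeve at the middle of the carriage's -x side rides on the bar and drops 2 mm into it: it pulls the carriage in over the last 4 mm, and 6 to 8 N push it out again.
- die_seat (a joint): How far the die is pushed down on its dowels, m: 0 is 8 mm proud, 0.008 fully home on the carriage; starts between 0 and 0.004. Stiff sliding fit: moves only under some 7 N or more, stays where left, stops hard when home; 12 to 20 N is plenty. A proud die strikes the stylus and cannot pass under the gauge.
- die_top (a point): Middle of the die's top face (bright steel block 22 mm across, 40 mm along the base's y, on a brown block 36 x 62 mm with a 38 x 66 mm sole plate). 80 mm above the bench when home, up to 88 mm when proud. Its axes are those of the base.
- knob: Black round upright knob on the carriage's trailing (-y) end, for taking hold of it: 24 mm in diameter, grip part from 15 to 44 mm above the carriage top, top at 48 mm; origin at its foot on the carriage top, 42 mm above the bench. It does not turn.
- knob_grip (a point): Middle of the knob's grip part, on its axis, 72 mm above the bench (30 mm above the carriage top).
- dial_gauge: Fixed, delicate dial gauge: dial 59 mm in diameter, centre 150 mm above the bench, facing the base's -x; stem and sprung stylus below; arm from a column 190 mm high, 85 mm behind (+x). Origin on the bench straight below the stylus, at base (0, 120) mm. A seated die lifts the stylus 1.2 mm as it slides under (about 1 N) and the needle turns.
- gauge_point (a point): The gauging point under the stylus, 80 mm above the bench: where the middle of the die's top comes when the ball is in the notch.
- spare_die_b: Loose spare crimp die, 32 x 54 x 30 mm, origin under its middle; bystander behind the slide or at its -y end.
- spare_die_c: Loose spare crimp die, 34 x 48 x 26 mm, origin under its middle; bystander behind the slide or at its -y end.
- height_gauge: Loose steel go / no-go crimp height gauge, 28 x 60 x 26 mm, origin under its middle; bystander behind the slide or at its -y end.
- hex_key: Loose black hex key, 33 x 82 x 5 mm, lying off the +y end of the slide; bystander.
- caliper: Loose caliper, 66 x 200 x 11 mm, on the right of the bench; bystander.
- oil_bottle: Standing oil bottle, 38 mm in diameter, 105 mm high, at the left front of the bench; bystander.
- tally_counter: Loose round tally counter, 45 mm in diameter, 32 mm high, on the right of the bench; bystander.

How it is judged (in metres and radians):
On the way, in this order (a step that is already met when the one before it is completed fails the run):
1. the die is pressed fully home while the carriage is still clear of the gauge (value of joint die_seat above 0.0065 m and value of joint carriage below 0.08 m), for 0.2 s.
2. the carriage stands in the detent notch with the fingers on its knob (value of joint carriage between 0.1375 and 0.1425 m and contact force between the fingers and knob above 2 N), for 0.3 s.
At the end, for the whole second after the job is handed in: The carriage stands still (under 5 mm/s) within 2.5 mm of the detent notch, the die is within 1.5 mm of fully home on its dowels, and the fingers still hold the knob with more than 2 N (all of step 2 and velocity of joint carriage between -0.005 and 0.005 m/s and value of joint die_seat above 0.0065 m); the arm keeps its last pose, push and grip.
It fails at once if the dial gauge is touched (more than 1 N) (contact force between any of the arm, the fingers and dial_gauge above 1 N).
It fails at once if a loose thing on the bench is moved by more than 30 mm (distance of any of spare_die_b, spare_die_c, height_gauge, hex_key, caliper, oil_bottle, tally_counter from where it was at the start of the episode above 0.03 m).
It also fails if it takes over 54 s, if anything falls off the work surface, if the arm or the gripper's body presses on something with over 40 N, if the wrist force passes 120 N, or if a joint passes its speed limit or range.

## Robot

A 7-joint arm with a two-finger parallel gripper is mounted at the origin on a cart in front of the work surface, level with it; the furniture and walls round the work are solid. World frame = base frame: x ahead of the robot, y to its left, z up, the work surface at z = 0. Lengths are in m, angles in degrees, forces in N, time in s.
With the tool pointing down it reaches from about 0.35 to 0.9 m from the base axis. Payload 8.1 kg.
Tool frame: the origin (TCP) lies at the very end of the fingers, on their centre line; the grasp point (between the pads) lies 19 mm behind it; z points along the fingers, y is the line along which they close (so a half turn about z gives the same grasp; the last joint's range is limited). The gripper opens to 92 mm and grips with 3 to 60 N. Pads are 19 mm wide; open, the fingers measure 130 mm over their backs; the gripper's body (75 mm by 190 mm) begins 47 mm behind the grasp point.
Start: joints at [71.012, 24.895, 1.432, 90.138, -0.665, 64.973, -4.303], TCP at [0.142, -0.609, 0.201] pointing down, gripper open.
Joint ranges: [-149.89, 149.89], [-25.12, 119.58], [-72.63, 75.52], [4.76, 147.25], [-75.54, 255.54], [6.69, 114.76], [-157.13, 157.13]. Speed limits (degrees/s): [127.2, 127.2, 172.46, 172.46, 180, 180, 180].

## Interface

Orientations are given as a 3x3 rotation matrix whose columns are the frame's x, y, z axes.
In Python, from rig import r, eyes gives the robot as it stands.
- The arm moves only by the tool send_rows, never from a script. Its arguments are lists of equal length, an entry for each row: "slide": the shift along the tool's x, y, z each as a share of 50 cm, from -1 to 1, a list of three; "rotation": the turn, a rotation vector about the tool's x, y, z each as a share of 2 rad, from -1 to 1, a list of three; "gripper": the gripper command: -1 is shut, 1 is fully open, values between are in proportion. A call has 1 to 20 rows; each row is the pose to reach, as a shift and turn from the pose commanded when the call began, along the tool's axes at that moment; what a row does not reach only later rows make up. A row lasts 1/10 s, in which the tool goes at most 50 mm and 8.59 degrees, less where a joint would pass 70% of its speed; a pose out of reach is approached as far as the arm can. A call with a number of a shift or a turn outside -1 to 1 is refused whole. A call with a gripper value outside its range is refused whole. The fingers move at their own pace and stop on an object; the grip force is fixed at half the most. Time passes only in rows, so rows that repeat a pose let the fingers close. It gives the time, the measured TCP pose, the force, the opening and the grip force at its end, in the units of the state.
- r.read_state(): the state, without advancing time (a new reading comes with each control period).
- eyes.snapshot(name): name is "side" or "top" or "wrist"; returns (picture, depth): 400x640x3 uint8, blue, green, red; 400x640 float32, m along the optical axis (not along the pixel's ray), 0 where there is no reading.
- eyes.camera_model(name): a dict with "fx", "fy", "cx", "cy" (pixels), "camera_from_world" (4x4, takes a point from world to camera coordinates). Camera axes: x right, y down, z forward; pixel columns grow to the right and rows downward; lengths in m; the calibration is good to about 2 mm. A picture is of the moment at which its call begins: read the wrist's pose just before it. camera_model takes no time and is no camera call; for the wrist camera it gives the pose at the moment of the call.
- r.finish_job(): hands the job in; it is judged then, once.
The state is a dict: "t": time; "qpos": joint angles; "joint_vel": joint speeds; "joint_torque": joint torques, N m; "tool_pos": TCP position; "orientation": TCP orientation; "force": force on the tool from outside, world axes, zero at the start; "wrist_torque": the same for the moment, N m; "width": opening from 0.0 (shut) to 1.0 (fully open); "gripper_force": force on a finger pad.
Only numpy, scipy, OpenCV 4.12 (cv2) and the standard library are available. Lean on these libraries where they do the work, as an engineer would, in place of code of your own. Each camera call takes 0.05 s, during which the arm holds its last target. There are 200 camera calls.

## Working session

There is one attempt and no reset: what is moved stays moved. The work goes in short steps, Python scripts to look and compute and a tool call to move; the robot and the scene stay as the last step left them, time stands still between calls to the robot, and variables do not carry over. Pictures are saved under pics/ and viewed, at most 10 in all, crops included, and the job is handed in when it is done.

Besides the shell and the picture viewer there is one more tool, called after "Call:" as name(argument=value, ...) on one line, values as JSON. send_rows: Moves the arm, as the interface text tells. Its arguments: {"type":"object","properties":{"slide":{"type":"array"},"rotation":{"type":"array"},"gripper":{"type":"array"}},"required":["slide","rotation","gripper"]}

```bash
mkdir -p pics; ls; python3 - <<'E'
from rig import r, eyes
import cv2, numpy as np
s=r.read_state(); print(s['t'],s['tool_pos'],s['orientation'],s['force'])
for n in("top","side"):
    p,d=eyes.snapshot(n); cv2.imwrite(f'pics/{n}0.png',p); np.savez(f'pics/{n}0.npz',p=p,d=d)
    m=eyes.camera_model(n); print(n,{k:np.round(v,3).tolist() for k,v in m.items()})
E
```

```text
pics
0.0 [ 0.14158488 -0.60818648  0.19975506] [[ 9.73940640e-01  2.26802526e-01 -4.93579570e-04]
 [ 2.26803016e-01 -9.73939535e-01  1.47442201e-03]
 [-1.46314020e-04 -1.54794485e-03 -9.99998791e-01]] [0.12657065 0.27721471 0.38083271]
top {'fx': 489.919, 'fy': 489.919, 'cx': 315.169, 'cy': 200.928, 'camera_from_world': [[0.008, -1.0, -0.016, -0.027], [-0.988, -0.006, -0.154, 0.579], [0.154, 0.017, -0.988, 1.449], [0.0, 0.0, 0.0, 1.0]]}
side {'fx': 362.805, 'fy': 362.805, 'cx': 320.038, 'cy': 193.948, 'camera_from_world': [[0.352, 0.936, -0.019, -0.161], [0.702, -0.278, -0.655, -0.374], [-0.619, 0.217, -0.755, 1.619], [0.0, 0.0, 0.0, 1.0]]}
```

View pics/top0.png

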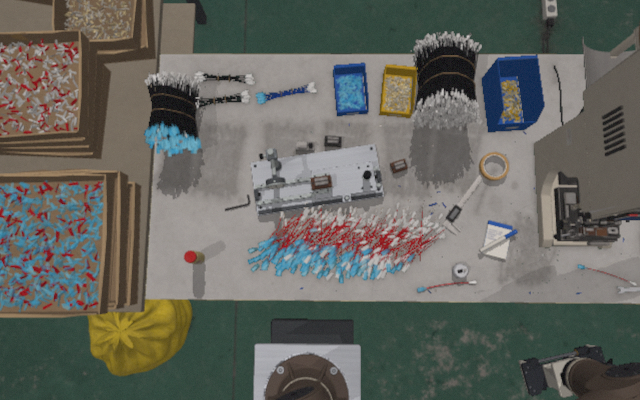

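View pics/side0.png

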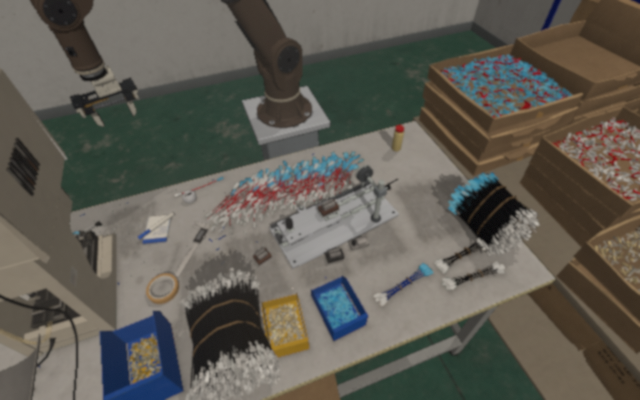

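The top view shows the slide around (318,182), the knob near (368,175), the die near (321,182), and the gauge near (270,160). Next I'll take a closer crop and measure.

```bash
cat > h.py <<'E'
import numpy as np
def ray(m,u,v,z):
    T=np.array(m['camera_from_world']);R=T[:3,:3];c=-R.T@T[:3,3]
    d=R.T@np.array([(u-m['cx'])/m['fx'],(v-m['cy'])/m['fy'],1.])
    return c+d*(z-c[2])/d[2]
def proj(m,P):
    T=np.array(m['camera_from_world']);q=T[:3,:3]@np.asarray(P)+T[:3,3]
    return np.array([m['cx']+m['fx']*q[0]/q[2],m['cy']+m['fy']*q[1]/q[2]])
E
python3 - <<'E'
from rig import r, eyes
from h import *
import cv2
m=eyes.camera_model('top'); f=np.load('pics/top0.npz');p=f['p']
c=p[130:225,240:400]; cv2.imwrite('pics/crop.png',cv2.resize(c,None,fx=5,fy=5,interpolation=cv2.INTER_CUBIC))
g=p.max(2)
def blobs(mask,z,off=(355,160)):
    n,l,s,ce=cv2.connectedComponentsWithStats(mask.astype(np.uint8))
    for i in range(1,n):
        if s[i,4]>15: u,v=ce[i]+off; print(s[i],(u.round(1),v.round(1)),ray(m,u,v,z).round(4))
print('knob');blobs(g[160:195,355:385]<50,.090)
print('brown');q=p[165:200,300:340].astype(int);blobs((q[...,2]-q[...,0]>15),.07,(300,165))
# plate bright contour
hsv=cv2.cvtColor(p,cv2.COLOR_BGR2HSV)
d=f['d']; T=np.array(m['camera_from_world'])
v,u=np.mgrid[130:225,240:400]; z=d[130:225,240:400]
P=np.stack([(u-m['cx'])/m['fx']*z,(v-m['cy'])/m['fy']*z,z],-1)
W=(P-T[:3,3])@T[:3,:3]
for lo,hi in((.008,.017),(.036,.048),(.085,.095),(.078,.09)):
    k=((W[...,2]>lo)&(W[...,2]<hi)&(z>0)).astype(np.uint8)
    n,l,s,ce=cv2.connectedComponentsWithStats(k)
    for i in range(1,n):
        if s[i,4]>12:
            pts=W[l==i][:,:2].astype(np.float32); print(lo,s[i,4],np.median(W[l==i],0).round(3),[np.round(a,3) for a in cv2.minAreaRect(pts)])
E
```

```text
knob
[ 9 11  7  8 43] (np.float64(366.7), np.float64(174.6)) [ 0.6523 -0.1758  0.09  ]
brown
[ 11  10  21  15 124] (np.float64(320.8), np.float64(182.8)) [ 0.6307 -0.0395  0.07  ]
0.008 54 [ 0.77  -0.083  0.014] [array([ 0.77, -0.08]), array([0.025, 0.06 ]), np.float64(24.747)]
0.008 47 [ 0.761 -0.001  0.011] [array([ 0.766, -0.002]), array([0.031, 0.029]), np.float64(0.397)]
0.008 23 [0.756 0.028 0.013] [array([0.758, 0.029]), array([0.015, 0.022]), np.float64(2.262)]
0.008 2505 [0.688 0.026 0.011] [array([ 0.653, -0.026]), array([0.176, 0.399]), np.float64(9.068)]
0.008 44 [ 0.693 -0.27   0.013] [array([ 0.698, -0.276]), array([0.033, 0.03 ]), np.float64(19.119)]
0.008 98 [ 0.617 -0.208  0.012] [array([ 0.63 , -0.182]), array([0.051, 0.101]), np.float64(6.451)]
0.008 18 [ 0.581 -0.092  0.013] [array([ 0.581, -0.088]), array([0.008, 0.039]), np.float64(18.06)]
0.008 13 [ 0.576 -0.279  0.011] [array([ 0.574, -0.278]), array([0.008, 0.02 ]), np.float64(69.538)]
0.008 15 [ 0.565 -0.009  0.011] [array([ 0.566, -0.007]), array([0.018, 0.014]), np.float64(56.001)]
0.008 14 [ 0.569 -0.031 
[... 1155 characters left out ...]
82)]
0.008 33 [ 0.521 -0.028  0.013] [array([ 0.52, -0.03]), array([0.017, 0.036]), np.float64(12.527)]
0.008 19 [0.515 0.043 0.014] [array([0.518, 0.045]), array([0.012, 0.028]), np.float64(3.528)]
0.008 13 [ 0.516 -0.109  0.012] [array([ 0.516, -0.109]), array([0.009, 0.017]), np.float64(44.808)]
0.036 1358 [ 0.645 -0.12   0.041] [array([ 0.636, -0.108]), array([0.113, 0.196]), np.float64(9.583)]
0.085 33 [ 0.658 -0.18   0.088] [array([ 0.657, -0.178]), array([0.02, 0.02]), np.float64(71.318)]
0.078 37 [ 0.656 -0.18   0.085] [array([ 0.657, -0.179]), array([0.021, 0.021]), np.float64(45.07)]
0.078 90 [ 0.636 -0.04   0.083] [array([ 0.635, -0.04 ]), array([0.021, 0.039]), np.float64(9.967)]
```

View pics/crop.png

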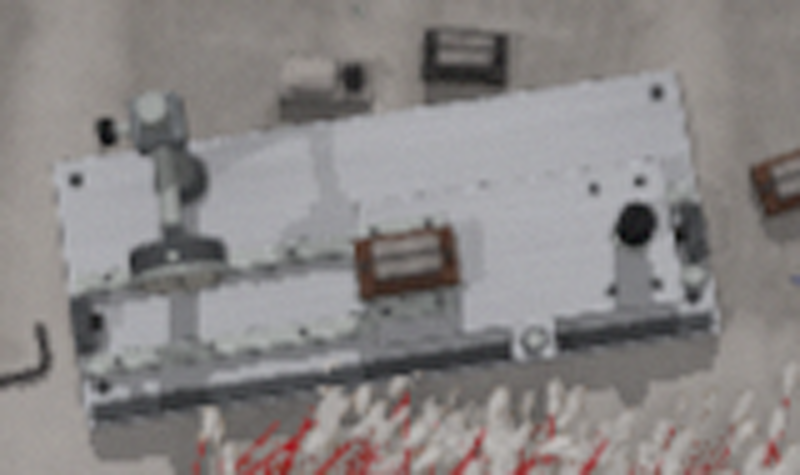

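The crop confirms the layout. At crop scale 5 the knob is at (635,222), the die at (405,260), the gauge at (180,250) and the spring ball at (535,340). Base yaw is about 9° and the carriage sits at about 0.009. I'm moving over the die with the fingers shut.

Call:
send_rows(slide=[[0.73, -0.53, 0], [0.73, -0.53, 0], [0.73, -0.53, 0], [0.73, -0.53, 0], [0.73, -0.53, 0], [0.73, -0.53, 0], [0.73, -0.53, 0], [0.73, -0.53, 0], [0.73, -0.53, 0], [0.73, -0.53, 0], [0.73, -0.53, 0], [0.73, -0.53, 0], [0.73, -0.53, 0]], rotation=[[0, 0, -0.45], [0, 0, -0.45], [0, 0, -0.45], [0, 0, -0.45], [0, 0, -0.45], [0, 0, -0.45], [0, 0, -0.45], [0, 0, -0.45], [0, 0, -0.45], [0, 0, -0.45], [0, 0, -0.45], [0, 0, -0.45], [0, 0, -0.45]], gripper=[-1, -1, -1, -1, -1, -1, -1, -1, -1, -1, -1, -1, -1])

```text
t: 1.4
tool_pos: [0.436, -0.2693, 0.2003]
orientation: [[0.43, 0.903, -0.001], [0.903, -0.43, -0.0], [-0.001, -0.001, -1.0]]
force: [-0.1, 0.3, -0.5]
width: 0.001
gripper_force: 0.0
```

```bash
cat >> h.py <<'E'
from scipy.spatial.transform import Rotation as Rot
def goal(s,P,yaw=None):
    "shares for send_rows to bring TCP to P, tool down with tool y at yaw (deg, world)"
    R=np.array(s['orientation']);d=R.T@(np.array(P)-s['tool_pos'])/.5
    out=[d.round(4)]
    if yaw is not None:
        a=np.radians(yaw);y=np.array([np.cos(a),np.sin(a),0]);z=np.array([0,0,-1.]);G=np.c_[np.cross(y,z),y,z]
        out.append((Rot.from_matrix(R.T@G).as_rotvec()/2).round(4))
    return out
E
python3 -c "
from rig import r
from h import *
s=r.read_state();print(s['t'],s['tool_pos'],s['qpos'],goal(s,[.634,-.040,.16],9))"
```

```text
1.4 [ 0.43604543 -0.26926206  0.20032059] [ 41.8271261   16.08407035 -20.14801717 104.30993642   6.31748124
  60.72653019  -6.1726777 ] [array([0.5843, 0.1602, 0.0802]), array([-4.000e-04,  2.000e-04, -3.009e-01])]
```

Call:
send_rows(slide=[[0.584, 0.16, 0.08], [0.584, 0.16, 0.08], [0.584, 0.16, 0.08], [0.584, 0.16, 0.08], [0.584, 0.16, 0.08], [0.584, 0.16, 0.08], [0.584, 0.16, 0.08], [0.584, 0.16, 0.08], [0.584, 0.16, 0.08], [0.584, 0.16, 0.08], [0.584, 0.16, 0.08]], rotation=[[0, 0, -0.3], [0, 0, -0.3], [0, 0, -0.3], [0, 0, -0.3], [0, 0, -0.3], [0, 0, -0.3], [0, 0, -0.3], [0, 0, -0.3], [0, 0, -0.3], [0, 0, -0.3], [0, 0, -0.3]], gripper=[-1, -1, -1, -1, -1, -1, -1, -1, -1, -1, -1])

```text
t: 2.5
tool_pos: [0.6339, -0.0402, 0.1609]
orientation: [[-0.155, 0.988, 0.0], [0.988, 0.155, -0.001], [-0.001, 0.0, -1.0]]
force: [-0.1, -0.2, 0.6]
width: -0.002
gripper_force: 0.0
```

```bash
python3 - <<'E'
from rig import r,eyes
from h import *
import cv2
s=r.read_state();m=eyes.camera_model('wrist');p,d=eyes.snapshot('wrist')
print(s['t'],s['tool_pos'],s['qpos'],s['force'],proj(m,s['tool_pos']))
np.savez('pics/w1.npz',p=p,d=d)
for P in([.634,-.04,.083],[.655,-.178,.09]): print(proj(m,P))
cv2.imwrite('pics/w1.png',p)
E
```

```text
2.5 [ 0.63394743 -0.04019374  0.16089788] [ 17.75269829  30.81698099 -28.88289529  89.61265788  16.08396377
  63.71871484  -5.96927882] [-0.13385182 -0.21451836  0.64875368] [317.52840668 232.89848448]
[317.77262027 200.47560946]
[317.26873124 334.46621295]
```

View pics/w1.png

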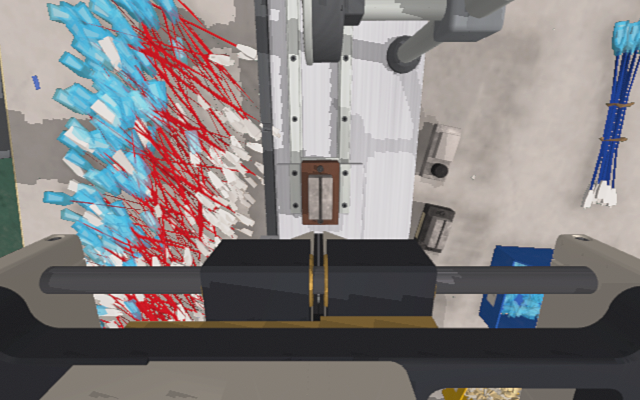

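The wrist view shows the shut fingers lined up over the die. The die's face centre is at (320,198) against a predicted (318,200), about 1 mm off. The gauge is well ahead at the top of the frame. Going down.

Call:
send_rows(slide=[[0.003, 0.002, 0.07], [0.003, 0.002, 0.14], [0.003, 0.002, 0.144], [0.003, 0.002, 0.148], [0.003, 0.002, 0.152], [0.003, 0.002, 0.154]], rotation=[[0, 0, 0], [0, 0, 0], [0, 0, 0], [0, 0, 0], [0, 0, 0], [0, 0, 0]], gripper=[-1, -1, -1, -1, -1, -1])

```text
t: 3.15
tool_pos: [0.6362, -0.0365, 0.0852]
orientation: [[-0.157, 0.988, 0.003], [0.988, 0.157, -0.0], [-0.0, 0.003, -1.0]]
force: [-0.5, -0.7, 0.1]
width: 0.008
gripper_force: 0.0
```

Call:
send_rows(slide=[[0, 0, 0], [0, 0, 0.003], [0, 0, 0.006], [0, 0, 0.006]], rotation=[[0, 0, 0], [0, 0, 0], [0, 0, 0], [0, 0, 0]], gripper=[-1, -1, -1, -1])

```text
t: 3.55
tool_pos: [0.635, -0.0366, 0.0804]
orientation: [[-0.157, 0.988, -0.0], [0.988, 0.157, -0.0], [-0.0, -0.0, -1.0]]
force: [-0.0, 0.2, -0.6]
width: 0.005
gripper_force: 0.0
```

Call:
send_rows(slide=[[0, 0, 0.002], [0, 0, 0.004], [0, 0, 0.004]], rotation=[[0, 0, 0], [0, 0, 0], [0, 0, 0]], gripper=[-1, -1, -1])

```text
t: 3.85
tool_pos: [0.635, -0.0365, 0.0783]
orientation: [[-0.157, 0.988, -0.0], [0.988, 0.157, -0.0], [0.0, -0.0, -1.0]]
force: [0.7, -0.4, -0.1]
width: 0.003
gripper_force: 0.0
```

```bash
python3 - <<'E'
from rig import r,eyes
from h import *
import cv2
s=r.read_state();m=eyes.camera_model('wrist');p,d=eyes.snapshot('wrist')
print(s['t'],s['tool_pos'],s['force'],proj(m,s['tool_pos']))
mt=eyes.camera_model('top');pt,dt=eyes.snapshot('top')
a=cv2.resize(p[60:260,200:440],(720,600)); cv2.imwrite('pics/w2.png',a)
E
```

```text
3.85 [ 0.63498072 -0.03653939  0.07828393] [ 0.66023767 -0.41329899 -0.05543335] [317.46270837 232.88197173]
```

View pics/w2.png

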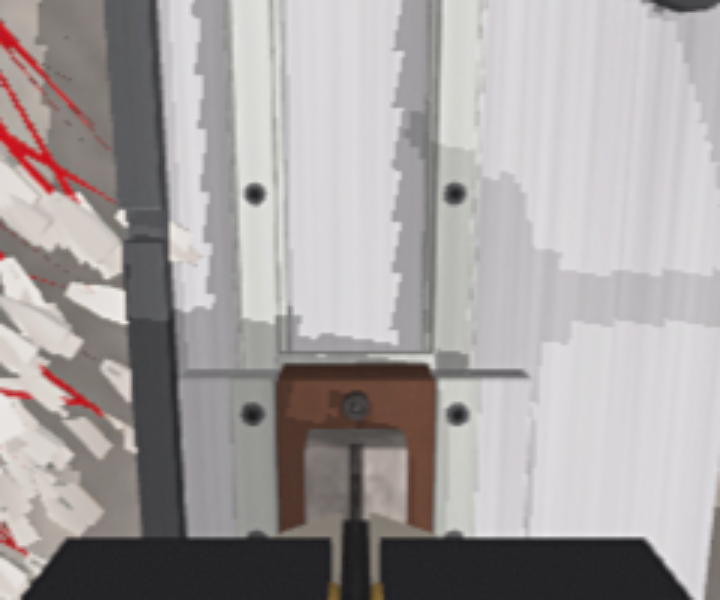

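The die's top face is visible at about (357,480) in this crop, with the finger tips just behind it. There is no force yet, so I'm checking heights by depth.

```bash
python3 - <<'E'
from rig import r,eyes
from h import *
def H(m,d,us,vs):
    T=np.array(m['camera_from_world']);v,u=np.mgrid[vs,us];z=d[vs,us]
    P=np.stack([(u-m['cx'])/m['fx']*z,(v-m['cy'])/m['fy']*z,z],-1);return (P-T[:3,3])@T[:3,:3]
m=eyes.camera_model('wrist');p,d=eyes.snapshot('wrist')
for u,v in((308,222),(330,222),(319,222),(319,200),(290,222),(280,150)):
    print(u,v,H(m,d,slice(u,u+2),slice(v,v+2)).reshape(-1,3).mean(0).round(4))
print('fingers row scan')
for v in range(230,262,6): print(v,[tuple(H(m,d,slice(u,u+1),slice(v,v+1))[0,0].round(3)) for u in (300,310,316,319,324,330)])
# earlier die top, camera shifted: rigid to the tool
f=np.load('pics/w1.npz');T=np.array(m['camera_from_world']).copy();s=r.read_state()
c=-T[:3,:3].T@T[:3,3]-s['tool_pos']+[.63395,-.04019,.1609]; m2=dict(m);T[:3,3]=-T[:3,:3]@c;m2['camera_from_world']=T
for u,v in((312,195),(328,195),(312,210),(319,190)): print('before',H(m2,f['d'],slice(u,u+2),slice(v,v+2)).reshape(-1,3).mean(0).round(4))
W=H(m2,f['d'],slice(303,338),slice(160,226)); k=(W[...,2]>.079)
pts=W[k]; 
import cv2;print(np.median(pts,0).round(4),[np.round(a,4) for a in cv2.minAreaRect(pts[:,:2].astype(np.float32))])
E
```

```text
308 222 [ 0.628  -0.0282  0.084 ]
330 222 [ 0.6417 -0.0259  0.0845]
319 222 [ 0.6349 -0.0268  0.0849]
319 200 [ 0.6333 -0.017   0.0691]
290 222 [ 0.6153 -0.044   0.0467]
280 150 [0.5982 0.0059 0.0213]
fingers row scan
230 [(np.float64(0.623), np.float64(-0.04), np.float64(0.068)), (np.float64(0.63), np.float64(-0.033), np.float64(0.084)), (np.float64(0.634), np.float64(-0.033), np.float64(0.084)), (np.float64(0.635), np.float64(-0.032), np.float64(0.085)), (np.float64(0.638), np.float64(-0.031), np.float64(0.085)), (np.float64(0.642), np.float64(-0.031), np.float64(0.085))]
236 [(np.float64(0.624), np.float64(-0.026), np.float64(0.112)), (np.float64(0.629), np.float64(-0.026), np.float64(0.111)), (np.float64(0.633), np.float64(-0.027), np.float64(0.108)), (np.float64(0.634), np.float64(-0.026), np.float64(0.108)), (np.float64(0.637), np.float64(-0.024), np.float64(0.113)), (np.float64(0.64), np.float64(-0.023), np.float64(0.113))]
242 [(np.float64(0.624), np.float64(-0.001), np.float64(0.178)), (np.float64(0.627), np.float64(0.0), np.float64(0.179)), (np.float64(0.633), np.float64(-0
[... 820 characters left out ...]
(0.636), np.float64(-0.024), np.float64(0.134)), (np.float64(0.633), np.float64(0.001), np.float64(0.187))]
260 [(np.float64(0.625), np.float64(-0.001), np.float64(0.189)), (np.float64(0.628), np.float64(-0.002), np.float64(0.186)), (np.float64(0.633), np.float64(-0.027), np.float64(0.137)), (np.float64(0.634), np.float64(-0.026), np.float64(0.138)), (np.float64(0.632), np.float64(-0.003), np.float64(0.183)), (np.float64(0.633), np.float64(0.0), np.float64(0.189))]
before [ 0.6284 -0.0356  0.0846]
before [ 0.6428 -0.0336  0.0837]
before [ 0.6306 -0.0497  0.0843]
before [ 0.634  -0.0301  0.0842]
[ 0.6358 -0.0363  0.0842] [array([ 0.6315, -0.0123]), array([0.0213, 0.0926]), np.float64(9.8314)]
```

Call:
send_rows(slide=[[0, 0, 0.004], [0, 0, 0.008], [0, 0, 0.008], [0, 0, 0.008]], rotation=[[0, 0, 0], [0, 0, 0], [0, 0, 0], [0, 0, 0]], gripper=[-1, -1, -1, -1])

```text
t: 4.4
tool_pos: [0.635, -0.0365, 0.0744]
orientation: [[-0.157, 0.988, -0.0], [0.988, 0.157, -0.0], [0.0, -0.0, -1.0]]
force: [-0.4, 0.2, 0.1]
width: 0.003
gripper_force: 0.0
```

```bash
python3 - <<'E'
from rig import r,eyes
from h import *
import cv2
p,d=eyes.snapshot('wrist');q,_=eyes.snapshot('side');t,_=eyes.snapshot('top')
s=r.read_state()
for n in('side','top','wrist'): print(n,proj(eyes.camera_model(n),s['tool_pos']),proj(eyes.camera_model(n),[.635,-.0365,.0845]))
m=eyes.camera_model('side')
a=cv2.resize(p[190:250,280:360],(480,360),interpolation=cv2.INTER_CUBIC)
b=cv2.resize(q[170:230,290:370],(320,240),interpolation=cv2.INTER_CUBIC)
c=cv2.resize(t[150:210,280:360],(320,240),interpolation=cv2.INTER_CUBIC)
o=np.zeros((600,800,3),np.uint8);o[:360,:480]=a;o[:240,480:]=b;o[240:480,480:]=c
cv2.imwrite('pics/m.png',o)
E
```

```text
side [328.32433063 204.41452427] [328.30558023 202.39321363]
top [319.82888697 181.05920049] [319.79836318 180.46858341]
wrist [317.48764834 232.901259  ] [317.19753056 238.77649126]
```

View pics/m.png

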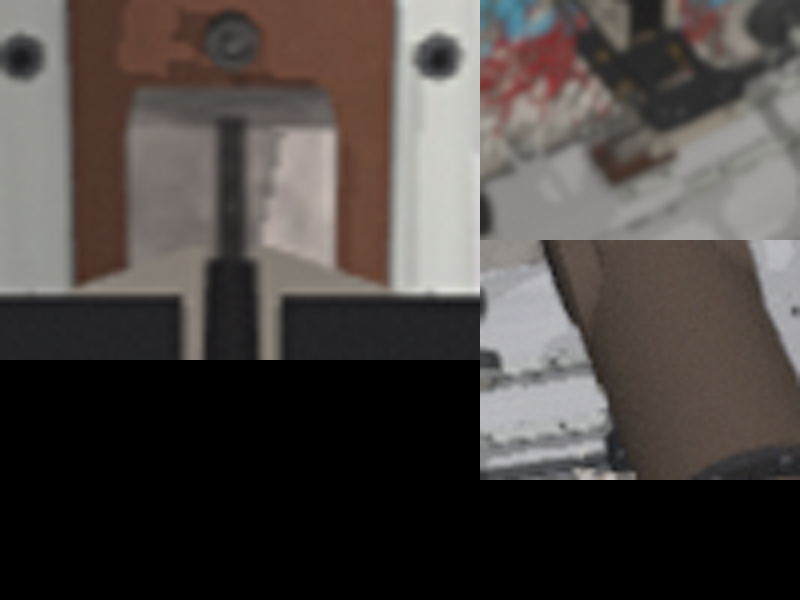

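The finger tips stop at row 233 in the wrist view, both here and in free air. They look shorter than the stated TCP, as depth puts the tip edge roughly 20–30 mm higher, so there is still a gap. I'll keep going down in small steps and watch the force.

Call:
send_rows(slide=[[0, 0, 0.004], [0, 0, 0.008], [0, 0, 0.012], [0, 0, 0.012]], rotation=[[0, 0, 0], [0, 0, 0], [0, 0, 0], [0, 0, 0]], gripper=[-1, -1, -1, -1])

```text
t: 4.95
tool_pos: [0.6348, -0.0366, 0.068]
orientation: [[-0.157, 0.988, -0.001], [0.988, 0.157, -0.0], [0.0, -0.001, -1.0]]
force: [-0.2, 1.0, 0.1]
width: 0.005
gripper_force: 0.0
```

```bash
python3 - <<'E'
from rig import r,eyes
from h import *
m=eyes.camera_model('wrist');p,d=eyes.snapshot('wrist');s=r.read_state()
T=np.array(m['camera_from_world']);print(s['t'],s['tool_pos'],s['force'])
for v in range(224,242):
    u=319;z=d[v,u];W=(np.array([(u-m['cx'])/m['fx']*z,(v-m['cy'])/m['fy']*z,z])-T[:3,3])@T[:3,:3]
    print(v,W.round(4),p[v,u])
E
```

```text
5.0 [ 0.63494215 -0.03657026  0.06826119] [-0.22878059 -0.4477725   0.14333112]
224 [ 0.6339 -0.0245  0.0838] [44 43 46]
225 [ 0.634  -0.0249  0.0845] [43 44 47]
226 [ 0.634  -0.0254  0.085 ] [47 47 52]
227 [ 0.6341 -0.0261  0.0846] [52 53 58]
228 [ 0.6342 -0.0267  0.0847] [51 53 57]
229 [ 0.6344 -0.0275  0.0843] [47 48 51]
230 [ 0.6344 -0.0279  0.0847] [43 44 46]
231 [ 0.6345 -0.0286  0.0847] [41 43 46]
232 [ 0.6346 -0.0291  0.085 ] [41 41 45]
233 [ 0.6347 -0.0297  0.0852] [36 36 38]
234 [ 0.6341 -0.0261  0.0956] [35 33 35]
235 [ 0.6342 -0.0265  0.0961] [36 35 37]
236 [ 0.6341 -0.0263  0.0981] [35 34 37]
237 [ 0.6341 -0.026   0.1003] [33 32 33]
238 [ 0.634  -0.0257  0.1022] [33 33 34]
239 [ 0.6341 -0.0262  0.1025] [34 33 34]
240 [ 0.6341 -0.026   0.1044] [34 34 35]
241 [ 0.6341 -0.0263  0.1049] [34 34 33]
```

Depth puts the visible finger end about 27 mm above the reported TCP, so contact is expected at a TCP z of about 0.057.

Call:
send_rows(slide=[[0, 0, 0.01], [0, 0, 0.016], [0, 0, 0.018], [0, 0, 0.02], [0, 0, 0.022], [0, 0, 0.022]], rotation=[[0, 0, 0], [0, 0, 0], [0, 0, 0], [0, 0, 0], [0, 0, 0], [0, 0, 0]], gripper=[-1, -1, -1, -1, -1, -1])

```text
t: 5.6
tool_pos: [0.635, -0.0366, 0.0575]
orientation: [[-0.157, 0.988, -0.0], [0.988, 0.157, -0.0], [-0.0, -0.0, -1.0]]
force: [-0.3, -0.7, 0.8]
width: 0.004
gripper_force: 0.0
```

Call:
send_rows(slide=[[0, 0, 0.002], [0, 0, 0.004], [0, 0, 0.004]], rotation=[[0, 0, 0], [0, 0, 0], [0, 0, 0]], gripper=[-1, -1, -1])

```text
t: 5.9
tool_pos: [0.6352, -0.0365, 0.0555]
orientation: [[-0.157, 0.988, 0.0], [0.988, 0.157, -0.0], [-0.0, 0.0, -1.0]]
force: [-1.1, 0.8, 2.4]
width: 0.008
gripper_force: 1.2
```

Call:
send_rows(slide=[[0, 0, 0.002], [0, 0, 0.004], [0, 0, 0.004]], rotation=[[0, 0, 0], [0, 0, 0], [0, 0, 0]], gripper=[-1, -1, -1])

```text
t: 6.2
tool_pos: [0.6353, -0.0365, 0.0541]
orientation: [[-0.157, 0.988, 0.0], [0.988, 0.157, -0.0], [-0.0, 0.0, -1.0]]
force: [-5.0, -0.2, 9.8]
width: 0.007
gripper_force: 4.8
```

Call:
send_rows(slide=[[0, 0, 0.002], [0, 0, 0.004], [0, 0, 0.004]], rotation=[[0, 0, 0], [0, 0, 0], [0, 0, 0]], gripper=[-1, -1, -1])

```text
t: 6.5
tool_pos: [0.6354, -0.0365, 0.0539]
orientation: [[-0.157, 0.988, 0.001], [0.988, 0.157, -0.001], [-0.001, 0.001, -1.0]]
force: [-9.5, -1.5, 26.9]
width: 0.002
gripper_force: 13.1
```

```bash
cat >> h.py <<'E'
def world(m,d):
    T=np.array(m['camera_from_world']);v,u=np.mgrid[:d.shape[0],:d.shape[1]]
    P=np.stack([(u-m['cx'])/m['fx']*d,(v-m['cy'])/m['fy']*d,d],-1);return (P-T[:3,3])@T[:3,:3]
E
python3 - <<'E'
from rig import r,eyes
from h import *
import cv2
m=eyes.camera_model('wrist');p,d=eyes.snapshot('wrist');s=r.read_state();W=world(m,d)
print(s['t'],s['tool_pos'],s['force'],s['wrist_torque'])
for v in range(196,242,4): print(v,[W[v,u].round(4).tolist() for u in (309,319,328)])
cv2.imwrite('pics/w3.png',cv2.resize(p[150:270,220:420],(800,480),interpolation=cv2.INTER_CUBIC))
E
```

```text
6.55 [ 0.6353795  -0.03651323  0.05397902] [-10.29486054  -1.44454843  25.77197391] [-0.31781995  2.26371304  0.02658032]
196 [[0.626, -0.0098, 0.0637], [0.6319, -0.0089, 0.0637], [0.6372, -0.0078, 0.0646]]
200 [[0.6263, -0.0122, 0.0642], [0.6321, -0.0101, 0.0681], [0.6377, -0.0103, 0.0645]]
204 [[0.6267, -0.0141, 0.066], [0.6326, -0.0128, 0.0673], [0.638, -0.0126, 0.065]]
208 [[0.6271, -0.0171, 0.0645], [0.6329, -0.0152, 0.0676], [0.6386, -0.0155, 0.0635]]
212 [[0.6274, -0.0191, 0.0661], [0.6334, -0.0183, 0.0656], [0.6387, -0.0172, 0.0664]]
216 [[0.6276, -0.019, 0.0737], [0.6333, -0.0177, 0.0749], [0.6385, -0.017, 0.0744]]
220 [[0.6279, -0.0193, 0.0795], [0.6334, -0.0183, 0.08], [0.6384, -0.0178, 0.0792]]
224 [[0.6282, -0.0217, 0.0795], [0.6338, -0.0206, 0.0801], [0.6388, -0.0201, 0.0794]]
228 [[0.6285, -0.0237, 0.0805], [0.6342, -0.0232, 0.0796], [0.6392, -0.0225, 0.0794]]
232 [[0.6289, -0.0256, 0.0818], [0.6345, -0.0255, 0.0799], [0.6395, -0.0243, 0.0809]]
236 [[0.629, -0.0256, 0.0876], [0.6346, -0.0258, 0.085], [0.6391, -0.0236, 0.0883]]
240 [[0.6271, -0.0003, 0.1515], [0.6346, -0.0263, 0.0894], [0.6329, 0.0009, 0.152]]
```

View pics/w3.png

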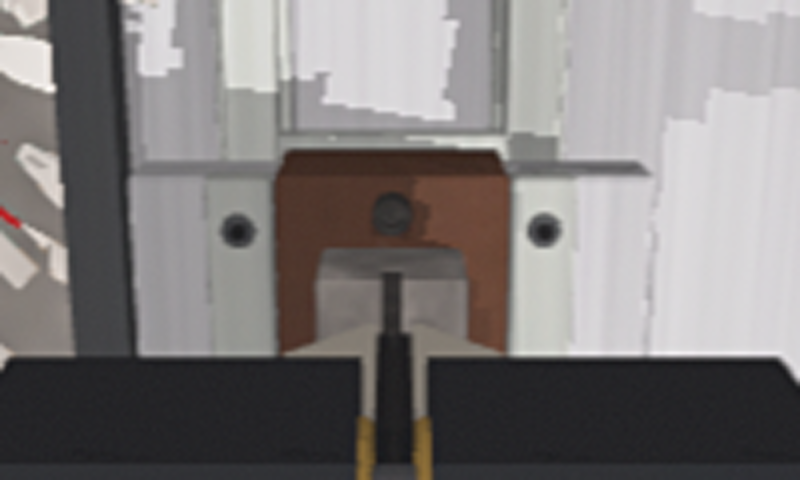

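The die top is now at 0.0797 and the brown block dropped from 0.069 to 0.065, with a hard stop at 27 N, so the die is home. Next I lift off, go over the knob and open.

Call:
send_rows(slide=[[0, 0, -0.05], [0, 0, -0.15], [0, 0, -0.2], [-0.1, 0, -0.21], [-0.2, 0, -0.21], [-0.285, 0, -0.21], [-0.285, 0, -0.21], [-0.285, 0, -0.21], [-0.285, 0, -0.21], [-0.285, 0, -0.21], [-0.285, 0, -0.21]], rotation=[[0, 0, 0], [0, 0, 0], [0, 0, 0], [0, 0, 0], [0, 0, 0], [0, 0, 0], [0, 0, 0], [0, 0, 0], [0, 0, 0], [0, 0, 0], [0, 0, 0]], gripper=[-1, -1, -1, -1, 1, 1, 1, 1, 1, 1, 1])

```text
t: 7.65
tool_pos: [0.6577, -0.1757, 0.1567]
orientation: [[-0.159, 0.987, 0.0], [0.987, 0.159, 0.0], [0.0, 0.0, -1.0]]
force: [-0.3, -0.8, 0.7]
width: 0.563
gripper_force: 0.0
```

```bash
python3 - <<'E'
from rig import r,eyes
from h import *
import cv2
m=eyes.camera_model('wrist');p,d=eyes.snapshot('wrist');s=r.read_state();W=world(m,d)
print(s['t'],s['tool_pos'],s['force'],s['width'])
R=np.array(s['orientation']);L=(W-s['tool_pos'])@R   # tool coordinates
k=(L[...,2]>-.08)&(L[...,2]<.005)&(d>0)&(abs(L[...,1])<.075)&(abs(L[...,0])<.03)
for side in(-1,1):
    q=L[k&(L[...,1]*side>.02)]; print(len(q),q[:,2].max(),q[q[:,2]>q[:,2].max()-.004].mean(0).round(4))
k=(W[...,2]>.084)&(W[...,2]<.096)&(np.hypot(W[...,0]-.6575,W[...,1]+.177)<.03)
print('knob',k.sum(),np.median(W[k],0),W[k][:,:2].min(0),W[k][:,:2].max(0))
cv2.imwrite('pics/w4.png',p)
E
```

```text
7.7 [ 0.65768692 -0.17607458  0.1566914 ] [ 0.31200868  0.33827672 -0.35554308] 0.6060804736209573
1545 -0.024889867828159617 [ 0.0067 -0.0266 -0.0273]
1546 -0.025005574734337302 [ 0.0065  0.0279 -0.0273]
knob 525 [ 0.65756964 -0.17427767  0.08916834] [ 0.64635228 -0.18685356] [ 0.66941547 -0.16412825]
```

View pics/w4.png

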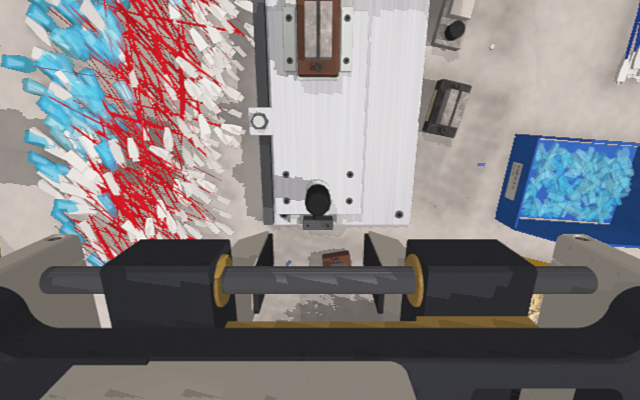

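The knob centre by depth is (0.658,-0.1755) at pixel (318,200), right under the tool. The open finger ends are also about 25 mm above the reported TCP. I'm descending to a reported z of 0.030, which puts the tips at 0.055 and the pad centre at about 0.074, and then closing.

Call:
send_rows(slide=[[0, 0, 0.03], [0, 0, 0.06], [0, 0, 0.12], [0, 0, 0.17], [0, 0, 0.21], [0, 0, 0.23], [0, 0, 0.245], [0, 0, 0.253], [0, 0, 0.253], [0, 0, 0.253]], rotation=[[0, 0, 0], [0, 0, 0], [0, 0, 0], [0, 0, 0], [0, 0, 0], [0, 0, 0], [0, 0, 0], [0, 0, 0], [0, 0, 0], [0, 0, 0]], gripper=[1, 1, 1, 1, 1, 1, 1, 1, 1, 1])

```text
t: 8.7
tool_pos: [0.6581, -0.1774, 0.0308]
orientation: [[-0.157, 0.988, 0.001], [0.988, 0.157, -0.0], [-0.0, 0.001, -1.0]]
force: [-0.3, 0.1, 0.2]
width: 1.0
gripper_force: 0.0
```

Call:
send_rows(slide=[[0, 0, 0], [0, 0, 0], [0, 0, 0], [0, 0, 0], [0, 0, 0], [0, 0, 0], [0, 0, 0], [0, 0, 0], [0, 0, 0], [0, 0, 0], [0, 0, 0], [0, 0, 0]], rotation=[[0, 0, 0], [0, 0, 0], [0, 0, 0], [0, 0, 0], [0, 0, 0], [0, 0, 0], [0, 0, 0], [0, 0, 0], [0, 0, 0], [0, 0, 0], [0, 0, 0], [0, 0, 0]], gripper=[-1, -1, -1, -1, -1, -1, -1, -1, -1, -1, -1, -1])

```text
t: 9.9
tool_pos: [0.6575, -0.1773, 0.03]
orientation: [[-0.157, 0.988, -0.0], [0.988, 0.157, -0.0], [-0.0, -0.0, -1.0]]
force: [-0.8, 0.1, 0.6]
width: 0.254
gripper_force: 30.0
```

The knob is gripped: width 23.4 mm, force 30 N. I'm sliding 110 mm along base +y first.

Call:
send_rows(slide=[[0.01, 0, 0], [0.03, 0, 0], [0.05, 0, 0], [0.07, 0, 0], [0.09, 0, 0], [0.11, 0, 0], [0.13, 0, 0], [0.15, 0, 0], [0.17, 0, 0], [0.19, 0, 0], [0.2, 0, 0], [0.21, 0, 0], [0.22, 0, 0], [0.22, 0, 0]], rotation=[[0, 0, 0], [0, 0, 0], [0, 0, 0], [0, 0, 0], [0, 0, 0], [0, 0, 0], [0, 0, 0], [0, 0, 0], [0, 0, 0], [0, 0, 0], [0, 0, 0], [0, 0, 0], [0, 0, 0], [0, 0, 0]], gripper=[-1, -1, -1, -1, -1, -1, -1, -1, -1, -1, -1, -1, -1, -1])

```text
t: 11.3
tool_pos: [0.64, -0.0679, 0.03]
orientation: [[-0.158, 0.987, -0.0], [0.987, 0.158, 0.0], [0.0, -0.0, -1.0]]
force: [-0.4, -0.8, -0.1]
width: 0.251
gripper_force: 30.0
```

```bash
python3 - <<'E'
from rig import r,eyes
from h import *
import cv2
s=r.read_state();m=eyes.camera_model('wrist');p,d=eyes.snapshot('wrist');W=world(m,d)
print(s['tool_pos'],s['force'],s['width'])
cv2.imwrite('pics/w5.png',p)
uy=np.array([-.157,.988]);ux=np.array([.988,.157]);O=s['tool_pos'][:2]
L=np.stack([(W[...,:2]-O)@ux,(W[...,:2]-O)@uy,W[...,2]],-1)
# bar edge scan: bar strip at x about -56 mm, height vs y
for x in(-.058,-.056,-.054):
    k=(abs(L[...,0]-x)<.001)&(L[...,2]>.01)&(L[...,2]<.06)
    y=L[k][:,1];z=L[k][:,2]
    print(x,[(round(a*1000),round(float(np.median(z[abs(y-a)<.0015]))*1000,1)) for a in np.arange(0.03,.12,.003) if (abs(y-a)<.0015).any()])
E
```

```text
[ 0.63999781 -0.06788853  0.02997367] [-0.37791066 -0.80999712 -0.11980365] 0.25141108951159197
-0.058 [(30, 23.1), (33, 23.2), (36, 23.7), (39, 23.7), (42, 23.8), (45, 23.4), (48, 23.5), (51, 23.7), (54, 23.7), (57, 24.6), (60, 41.5), (63, 42.4), (66, 47.2), (69, 49.6), (72, 49.6), (75, 49.4), (78, 46.4), (81, 42.3), (84, 41.9), (87, 23.5), (90, 16.6), (93, 17.1), (96, 18.7), (99, 24.1), (102, 24.0), (105, 23.9), (108, 23.7), (111, 23.6), (114, 23.9), (117, 23.7)]
-0.056 [(30, 24.1), (33, 23.7), (36, 23.5), (39, 23.9), (42, 23.7), (45, 23.9), (48, 23.8), (51, 23.6), (54, 24.0), (57, 23.9), (60, 41.4), (63, 42.0), (66, 48.7), (69, 49.6), (72, 49.7), (75, 49.7), (78, 46.6), (81, 41.9), (84, 41.2), (87, 23.9), (90, 16.7), (93, 17.2), (96, 21.3), (99, 23.7), (102, 23.6), (105, 23.8), (108, 23.2), (111, 23.9), (114, 23.6), (117, 23.6)]
-0.054 [(30, 23.4), (33, 23.5), (36, 23.7), (39, 23.4), (42, 23.4), (45, 23.6), (48, 23.7), (51, 23.5), (54, 23.8), (57, 24.3), (60, 41.8), (63, 41.6), (66, 47.7), (69, 49.9), (72, 49.6), (75, 49.3), (78, 46.4), (81, 41.8), (84, 41.6), (87, 23.6), (90, 16.8), (93, 16.9), (96, 19.5), (99, 23.9), (102, 23.6), (105, 23.8), (108, 23.4), (111, 23.4), (114, 23.7), (117, 24.0)]
```

View pics/w5.png

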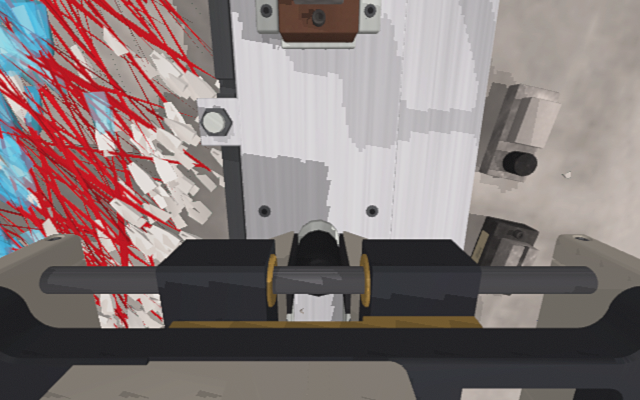

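The ball sleeve (pixel (216,122)) is 72.2 mm ahead of the TCP and the notch floor is centred about 92.5 mm ahead, so 20 mm remains. The gauge is out of the hand's way. I'll creep in.

Call:
send_rows(slide=[[0.006, 0, 0], [0.014, 0, 0], [0.022, 0, 0], [0.028, 0, 0], [0.032, 0, 0], [0.035, 0, 0], [0.038, 0, 0], [0.04, 0, 0], [0.04, 0, 0], [0.04, 0, 0], [0.04, 0, 0]], rotation=[[0, 0, 0], [0, 0, 0], [0, 0, 0], [0, 0, 0], [0, 0, 0], [0, 0, 0], [0, 0, 0], [0, 0, 0], [0, 0, 0], [0, 0, 0], [0, 0, 0]], gripper=[-1, -1, -1, -1, -1, -1, -1, -1, -1, -1, -1])

```text
t: 12.45
tool_pos: [0.6367, -0.0475, 0.03]
orientation: [[-0.158, 0.987, -0.001], [0.987, 0.158, 0.001], [0.001, -0.0, -1.0]]
force: [-2.2, 4.5, 1.2]
width: 0.253
gripper_force: 30.0
```

```bash
cat > chk.py <<'E'
from rig import r,eyes
from h import *
import cv2
s=r.read_state();m=eyes.camera_model('wrist');p,d=eyes.snapshot('wrist');W=world(m,d)
uy=np.array([-.157,.988]);ux=np.array([.988,.157])
F=np.array(s['force'][:2]);print(s['t'],s['tool_pos'],'Fy %.1f Fx %.1f'%(F@uy,F@ux),s['width'])
L=np.stack([(W[...,:2]-s['tool_pos'][:2])@ux,(W[...,:2]-s['tool_pos'][:2])@uy,W[...,2]],-1)
k=(abs(L[...,0]+.056)<.003)&(L[...,2]>.01)&(L[...,2]<.06)
y=L[k][:,1];z=L[k][:,2]
print([(round(a*1000),round(float(np.median(z[abs(y-a)<.001]))*1000,1)) for a in np.arange(0.052,.1,.002) if (abs(y-a)<.001).any()])
q=L[...,2]; k=(abs(q-.0495)<.002)&(abs(L[...,0]+.056)<.012)&(abs(L[...,1]-.072)<.012)
print('sleeve y',L[k][:,1].min(),L[k][:,1].max())
E
python3 chk.py
```

```text
12.45 [ 0.63674869 -0.0475271   0.02996935] Fy 4.8 Fx -1.5 0.2533176629061933
[(52, 23.5), (54, 23.9), (56, 23.7), (58, 41.1), (60, 41.6), (62, 41.5), (64, 46.0), (66, 48.4), (68, 49.8), (70, 49.8), (72, 49.5), (74, 49.9), (76, 48.9), (78, 46.6), (80, 41.6), (82, 41.8), (84, 41.6), (86, 24.0), (88, 23.8), (90, 23.7), (92, 23.8), (94, 23.8), (96, 23.7), (98, 23.8), (100, 23.5)]
sleeve y 0.0647987233752043 0.0783457928659542
```

The carriage now pulls the hand towards +y with about 5 N, so the ball is on the notch's near flank, just short of centre. I'll step on until the pull vanishes.

Call:
send_rows(slide=[[0.001, 0, 0], [0.002, 0, 0], [0.002, 0, 0], [0.002, 0, 0]], rotation=[[0, 0, 0], [0, 0, 0], [0, 0, 0], [0, 0, 0]], gripper=[-1, -1, -1, -1])

```text
t: 12.9
tool_pos: [0.6368, -0.0476, 0.03]
orientation: [[-0.157, 0.988, -0.0], [0.988, 0.157, 0.0], [0.0, -0.0, -1.0]]
force: [-2.8, 3.5, 0.6]
width: 0.254
gripper_force: 30.0
```

```bash
python3 chk.py
```

```text
12.9 [ 0.63677454 -0.04758199  0.02996088] Fy 3.9 Fx -2.3 0.2538669409134166
[(52, 23.6), (54, 23.5), (56, 24.0), (58, 40.7), (60, 41.8), (62, 41.4), (64, 46.5), (66, 47.2), (68, 49.5), (70, 49.9), (72, 49.7), (74, 49.4), (76, 49.2), (78, 46.8), (80, 41.6), (82, 41.6), (84, 41.7), (86, 23.6), (88, 23.7), (90, 23.8), (92, 23.8), (94, 23.5), (96, 24.0), (98, 23.7), (100, 23.7)]
sleeve y 0.06432291646375252 0.07839420530506917
```

Call:
send_rows(slide=[[0.002, 0, 0], [0.004, 0, 0], [0.004, 0, 0], [0.004, 0, 0], [0.004, 0, 0]], rotation=[[0, 0, 0], [0, 0, 0], [0, 0, 0], [0, 0, 0], [0, 0, 0]], gripper=[-1, -1, -1, -1, -1])

```text
t: 13.45
tool_pos: [0.6367, -0.0473, 0.03]
orientation: [[-0.156, 0.988, 0.0], [0.988, 0.156, -0.001], [-0.001, -0.0, -1.0]]
force: [-1.7, -4.4, 0.9]
width: 0.251
gripper_force: 30.0
```

```bash
python3 chk.py|grep Fy; sed -i "s/^print(\[(round.*$//" chk.py
```

```text
13.45 [ 0.63673827 -0.04734602  0.03000324] Fy -4.1 Fx -2.4 0.25091987707848784
```

A 2 mm change in command swings the force from +4 N to −4 N with no motion, so the ball is seated in the notch. I'm backing off 1 mm to sit neutral and holding there.

Call:
send_rows(slide=[[-0.002, 0, 0], [-0.002, 0, 0], [-0.002, 0, 0], [-0.002, 0, 0], [-0.002, 0, 0], [-0.002, 0, 0], [-0.002, 0, 0], [-0.002, 0, 0]], rotation=[[0, 0, 0], [0, 0, 0], [0, 0, 0], [0, 0, 0], [0, 0, 0], [0, 0, 0], [0, 0, 0], [0, 0, 0]], gripper=[-1, -1, -1, -1, -1, -1, -1, -1])

```text
t: 14.3
tool_pos: [0.6367, -0.0473, 0.03]
orientation: [[-0.157, 0.988, -0.0], [0.988, 0.157, -0.0], [-0.0, -0.0, -1.0]]
force: [-2.7, -4.9, -0.3]
width: 0.253
gripper_force: 30.0
```

```bash
python3 - <<'E'
exec(open('chk.py').read())
o=s['tool_pos'][:2]; 
# wrist view: die top height near expected place 140 mm ahead
k=(abs(L[...,0])<.012)&(abs(L[...,1]-.13)<.02)&(L[...,2]>.05)&(L[...,2]<.1)
print('die z',np.median(L[k][:,2]) if k.any() else None)
mt=eyes.camera_model('top');print('knob now vs start', np.linalg.norm(o-np.array([.6575,-.1773])), s['gripper_force'])
E
```

```text
14.3 [ 0.63671782 -0.04726824  0.02998819] Fy -4.5 Fx -3.4 0.2525964906947695
sleeve y 0.06489984865267452 0.07842688424212897
die z 0.06435770787458348
knob now vs start 0.13168203018517932 29.999944120645523
```

Call:
send_rows(slide=[[-0.002, 0, 0], [-0.002, 0, 0], [-0.002, 0, 0], [-0.002, 0, 0], [-0.002, 0, 0], [-0.002, 0, 0]], rotation=[[0, 0, 0], [0, 0, 0], [0, 0, 0], [0, 0, 0], [0, 0, 0], [0, 0, 0]], gripper=[-1, -1, -1, -1, -1, -1])

```text
t: 14.95
tool_pos: [0.6367, -0.0473, 0.03]
orientation: [[-0.158, 0.987, -0.0], [0.987, 0.158, 0.001], [0.001, -0.0, -1.0]]
force: [-4.2, -0.4, 0.3]
width: 0.259
gripper_force: 30.0
```

```bash
python3 chk.py; python3 chk.py
```

```text
14.95 [ 0.63673418 -0.04733008  0.02996809] Fy 0.3 Fx -4.3 0.25853063178535196
sleeve y 0.0648293476510418 0.07835375554599805
15.0 [ 0.636712   -0.04737969  0.02994739] Fy 1.3 Fx -4.9 0.2557367648391612
sleeve y 0.06433305941327015 0.07838716875923055
```

Call:
send_rows(slide=[[0, 0, 0], [0, 0, 0], [0, 0, 0], [0, 0, 0], [0, 0, 0], [0, 0, 0], [0, 0, 0], [0, 0, 0]], rotation=[[0, 0, 0], [0, 0, 0], [0, 0, 0], [0, 0, 0], [0, 0, 0], [0, 0, 0], [0, 0, 0], [0, 0, 0]], gripper=[-1, -1, -1, -1, -1, -1, -1, -1])

```text
t: 15.85
tool_pos: [0.6368, -0.0474, 0.03]
orientation: [[-0.158, 0.987, -0.0], [0.987, 0.158, 0.0], [0.0, -0.0, -1.0]]
force: [-4.4, 2.3, 0.4]
width: 0.251
gripper_force: 30.0
```

Steady in the notch, with low force along the rails and a 30 N grip. Handing in.

```bash
python3 -c "
from rig import r
print(r.finish_job())"
```

```text
the job is handed in; nothing more can be done
None
```

The job is handed in, though it returned no verdict: the die is pressed home (top measured at about 80 mm), the carriage sits steady in the detent notch, and the fingers hold the knob with 30 N.

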